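# Roll a battery cell into the tester's contact pocket

### The arm

A 7-joint arm with a two-finger parallel gripper is mounted at the origin on a cart in front of the work surface, level with it; the furniture and walls round the work are solid. World frame = base frame: x ahead of the robot, y to its left, z up, the work surface at z = 0. Lengths are in m, angles in rad, forces in N, time in s.
With the tool pointing down it reaches from about 0.4 to 0.85 m from the base axis. Payload 10.4 kg.
Tool frame: the origin (TCP) lies at the very end of the fingers, on their centre line; the grasp point (between the pads) lies 19 mm behind it; z points along the fingers, y is the line along which they close (so a half turn about z gives the same grasp; the last joint's range is limited). The gripper opens to 85 mm and grips with 20 to 120 N. Pads are 22 mm wide; open, the fingers measure 114 mm over their backs; the gripper's body (76 mm by 85 mm) begins 54 mm behind the grasp point. The pads swing forward as they close: fully open they stand 13 mm farther back than shut.
Start: joints at [1.322, 0.332, -0.065, 1.46, 0.022, 1.35, -0.088], TCP at [0.14, -0.609, 0.231] pointing down, gripper open.
Joint ranges: [-2.6, 2.6], [-0.5, 2.12], [-1.47, 1.34], [0.16, 2.42], [-1.27, 4.41], [0.06, 2.06], [-2.6, 2.6]. Speed limits (rad/s): [2.22, 2.22, 2.79, 2.79, 3.14, 3.14, 3.14].

### API

Orientations are given as a 3x3 rotation matrix whose columns are the frame's x, y, z axes.
In Python, from plant import get_state, capture, camera_params, sign_off, search_frame, tip_of gives the robot as it stands.
- The arm moves only by the tool arm_command, never from a script. Its argument "targets" is one flat list of numbers, 7 for each row, row after row: the turn, a rotation vector about the tool's x, y, z in degrees, then the shift along the tool's x, y, z in cm, then the gripper's target within -1 to 1 (fully open at 1, half-way at 0, shut at -1). In form: [ax, ay, az, tx, ty, tz, jaw, ax, ay, az, tx, ty, tz, jaw, ...]. A call has 1 to 5 rows; each row shifts and turns the commanded pose from where the row before left it, along the tool's axes as they then stand; what a row does not reach is not made up. A row lasts 1/8 s, in which the tool goes at most 62.5 mm and 10.7 degrees, less where a joint would pass 70% of its speed; a pose out of reach is approached as far as the arm can. A call is refused whole if a number of a shift passes 6.25 or a number of a turn 10.7, either way. A call with a gripper value outside its range is refused whole. The fingers move at their own pace and stop on an object; the grip force is fixed at half the most. Time passes only in rows, so rows that do not move let the fingers close. It gives the time, the measured TCP pose, the force, the opening and the grip force at its end, in the units of the state.
- get_state(): the state, without advancing time (a new reading comes with each control period).
- capture(name): name is "scene" or "side" or "wrist"; returns the picture (480x640x3 uint8, red, green, blue); there is no depth.
- camera_params(name): a dict with "fx", "fy", "cx", "cy" (pixels), "pose" (4x4, takes a point from camera to world coordinates). Camera axes: x right, y up, looking along -z (the intrinsics and any distortion apply to the point x, -y, -z); pixel columns grow to the right and rows downward; lengths in m; the calibration is good to about 2 mm. A picture is of the moment at which its call begins: read the wrist's pose just before it. camera_params takes no time and is no camera call; for the wrist camera it gives the pose at the moment of the call.
- sign_off(): hands the job in; it is judged then, once.
Trained networks look in the newest picture that a camera, given by its name, has taken for a name from the list of things; names that differ only in an ending like _2 or _b are one class to them, and where a whole thing is asked for, a point or a joint stands for the part that bears it (a point fixed in the world has none). Each returns a list of dicts, best first, with "p" (0 to 1); they miss things now and then, are a little off and sometimes report something else, mostly with a low value. They report only what shows in the picture. A call takes as long as a camera call.
- search_frame(camera, thing): "uv" ([column, row] in pixels, amid what is visible of it).
- tip_of(camera, thing): "uv" ([column, row] in pixels: a listed point, or the origin of a listed thing).
The state is a dict: "clock": time; "joint_positions": joint angles; "qvel": joint speeds; "tau": joint torques, N m; "tcp_pos": TCP position; "eef_rot": TCP orientation; "force": force on the tool from outside, world axes, zero at the start; "wrist_torque": the same for the moment, N m; "gripper_width": opening from 0.0 (shut) to 1.0 (fully open); "grasp_force": force on a finger pad.
Only numpy, scipy, OpenCV 4.12 (cv2) and the standard library are available. Lean on these libraries where they do the work, as an engineer would, in place of code of your own. Each camera call takes 0.05 s, during which the arm holds its last target. There are 200 camera calls.

### The job

Take the plastic paddle out of its holder and, touching the cell with nothing but the paddle, gently roll the battery cell up the tester's track, over the little ramp and into the pocket in front of the sprung contact. There keep pressing it against the contact with about 8 N (well over 5, never above 12) for half a second, then ease off slowly so that the cell stays in the pocket, and stand the paddle upright in its holder again.

Things in the scene. Friction and masses are not known exactly. Their poses are not given: they have to be found in the camera images.
- tester: Battery cell tester, fixed: grey base 262 x 91 mm with a track between two 4 mm side walls 69 mm apart (tops 15 mm above the slope; z 36 mm at the deck). Origin under its middle, on the desk. +x runs along the track the way the cell is to roll, z up. Track: slope of 4 degrees from x -130 to -10 mm, then a level deck at z 20 mm to x 130 mm.
- track_low (a point): Low open end of the track surface (tester x -130, z 11.6 mm); axes as the tester. A free cell rolls back down the slope, but two nubs 3.5 mm high beside the walls, at tester x -106 mm, stop it. A blade with its underside 5 mm or more above the track passes over them. The paddle goes in between this end and the cell.
- track_top (a point): Far end of the deck (tester x 130, z 20 mm). A black contact block, 66 mm wide, top at z 53 mm, is clamped on the deck, every time elsewhere and NOT reported: its pocket's middle is anywhere from tester x 55 to 85 mm, to be felt for or seen. From that middle: ramp from -40.5 to -10.5 mm, rising to a crest 2.5 mm wide at z 27 mm; then the pocket, flat floor at z 24 mm.
- track_mid (a point): Where slope meets deck (tester x -10, z 20 mm). At the pocket's far side a brass contact plate (50 mm wide, z 27 to 47 mm), face 13.5 mm beyond the pocket's middle, yields along +x on a damped spring: 2 N to start, 2.5 N more per mm, hard stop after 6 mm. Rolling up slope and ramp takes under 1.5 N; a steady push above 2.5 N means the cell is on the plate.
- cell: Battery cell: plain grey cylinder with steel ends, diameter 26, length 65 mm, about 0.09 kg. Origin in its middle; its own y is the cylinder axis, x and z turn as it rolls. It waits low on the slope, across the track against the nubs, centre at tester x -96, z 27 mm. Centre height is z 33 mm on the deck, 40 mm on the crest, 37 mm in the pocket.
- paddle: Paddle, white slippery plastic, 0.06 kg, 96 mm tall, upright in its holder, the same either way round. Origin at the centre of its blade's underside, z up. Blade: 6 mm thick (x), 44 mm wide (y), z 0 to 40 mm; its faces look along +x and -x. Handle: 14 mm thick (x), 30 mm wide (y), z 38 to 96 mm; grip it across the 14 mm from above, at z 65 mm or higher.
- holder: Paddle holder, black, fixed: foot 75 x 80 x 5 mm with an upright open-topped socket 22 mm (x) by 60 mm (y), 30 mm high. Origin under its middle, on the desk, z up. Slot 11 mm (x) by 49 mm (y), floor at z 5.5 mm; the paddle stands in it with its axes along the holder's.
- flux_bottle: Small white dropper bottle with red tip, 35 mm wide, 94 mm high, standing loose behind the gap between holder and tester. Origin at the centre of its underside. A bystander, to be left alone.
- sticky_notes: Block of yellow sticky notes, 52 x 52 x 16 mm, loose left of the tester. Origin at the centre of its underside. A bystander, to be left alone.
- usb_stick: Dark memory stick, 18 x 53 x 8 mm, loose left of the tester, near the desk's front edge. Origin at the centre of its underside. A bystander, to be left alone.

How it is judged:
By the outcome, as a careful person would: the job done as asked, in the order asked, and still so for the second after the job is handed in, with the robot touching nothing.
It also fails if it takes over 72 s, if anything falls off the work surface, if the arm or the gripper's body presses on something with over 40 N, if the wrist force passes 120 N, or if a joint passes its speed limit or range.

## Working session

There is one attempt and no reset: what is moved stays moved. The work goes in short steps, Python scripts to look and compute and a tool call to move; the robot and the scene stay as the last step left them, time stands still between calls to the robot, and variables do not carry over. Pictures are saved under pics/ and viewed, at most 10 in all, crops included, and the job is handed in when it is done.

Besides the shell and the picture viewer there is one more tool, called after ">>>" as a command line: name --argument value ..., lists and objects as JSON in quotes. arm_command: Moves the arm, as the interface text tells. Its arguments: {"type":"object","properties":{"targets":{"type":"array","items":{"type":"number"}}},"required":["targets"]}

```bash
mkdir -p pics; ls
cat > h.py <<'E'
import numpy as np, cv2
from plant import *
def cap(n,f=None):
    im=capture(n)
    if f: cv2.imwrite('pics/'+f,cv2.cvtColor(im,cv2.COLOR_RGB2BGR))
    return im
def ray(n,uv):
    c=camera_params(n); P=np.array(c['pose'])
    d=np.array([(uv[0]-c['cx'])/c['fx'],-(uv[1]-c['cy'])/c['fy'],-1.])
    return P[:3,3],P[:3,:3]@d
def onz(n,uv,z):
    o,d=ray(n,uv); return o+d*(z-o[2])/d[2]
def proj(n,p):
    c=camera_params(n); P=np.array(c['pose']); q=P[:3,:3].T@(np.array(p)-P[:3,3])
    return np.array([c['cx']+c['fx']*q[0]/-q[2],c['cy']-c['fy']*q[1]/-q[2]])
def tri(l):
    A=np.zeros((3,3));b=np.zeros(3)
    for n,uv in l:
        o,d=ray(n,uv);d/=np.linalg.norm(d);M=np.eye(3)-np.outer(d,d);A+=M;b+=M@o
    return np.linalg.solve(A,b)
E
python3 - <<'E'
from h import *
np.set_printoptions(precision=4,suppress=True)
for n in('scene','side','wrist'):
    cap(n,n+'0.png'); c=camera_params(n); print(n,{k:v for k,v in c.items() if k!='pose'},np.array(c['pose']))
Z=dict(track_low=.0116,track_mid=.02,track_top=.02,cell=.027,paddle=.0055,holder=0,flux_bottle=0,tester=0)
for t in Z:
    for n in('scene','side'):
        for r in tip_of(n,t)[:2]: print(t,n,np.round(r['uv'],1),round(r['p'],2),onz(n,r['uv'],Z[t]))
s=get_state();print(s)
E
```

```text
pics
scene {'fx': 437.40195094850634, 'fy': 437.40195094850634, 'cx': 322.4993381949204, 'cy': 240.7167631495639} [[-0.8299  0.4007 -0.3882  0.0952]
 [-0.5576 -0.6186  0.5535  0.5329]
 [-0.0184  0.6758  0.7369  0.7241]
 [ 0.      0.      0.      1.    ]]
side {'fx': 526.1059150800065, 'fy': 526.1059150800065, 'cx': 321.4444105295873, 'cy': 238.51559806323755} [[ 0.881   0.1759 -0.4391 -0.0499]
 [-0.4731  0.3218 -0.8201 -0.9562]
 [-0.003   0.9303  0.3668  0.4958]
 [ 0.      0.      0.      1.    ]]
wrist {'fx': 356.33413277047697, 'fy': 356.33413277047697, 'cx': 320.4365559300877, 'cy': 238.84697008576268} [[ 0.2239  0.9266  0.302   0.2163]
 [-0.9746  0.2132  0.0685 -0.5904]
 [-0.0009 -0.3097  0.9508  0.3731]
 [ 0.      0.      0.      1.    ]]
track_low scene [362.2 229.7] 0.81 [ 0.4141 -0.079   0.0116]
track_low side [326.3 277.9] 0.45 [ 0.4317 -0.0778  0.0116]
track_mid scene [320.4 251.4] 0.82 [0.4526 0.0322 0.02  ]
track_mid side [238.5 231.6] 0.17 [0.3567 0.252  0.02  ]
track_top scene [272.5 294.6] 0.74 [0.4685 0.177  0.02  ]
cell scene [342.9 232.9] 0.88 [ 0.4378 -0.0344  0.02
[... 424 characters left out ...]
ide [430.3 306. ] 0.87 [ 0.5602 -0.2624  0.    ]
tester scene [316.9 264.1] 0.84 [0.4488 0.0519 0.    ]
{'clock': 0.95, 'joint_positions': array([ 1.3224,  0.3322, -0.0647,  1.4601,  0.0216,  1.3499, -0.0885]), 'qvel': array([-0.0008,  0.0011,  0.0008, -0.0001,  0.0037,  0.0009,  0.    ]), 'tau': array([ -0.0013, -62.5231,   0.0482, -39.1837,   0.0165,   0.0018,
         0.    ]), 'tcp_pos': array([ 0.14  , -0.6092,  0.2314]), 'eef_rot': array([[ 0.9746,  0.2239,  0.    ],
       [ 0.2239, -0.9746, -0.0001],
       [ 0.    ,  0.0001, -1.    ]]), 'force': array([ 0.5673, -0.1082,  0.2166]), 'wrist_torque': array([0.0415, 0.0126, 0.0276]), 'grasp_force': 0.0, 'gripper_width': 1.00199164080408}
```

View pics/scene0.png

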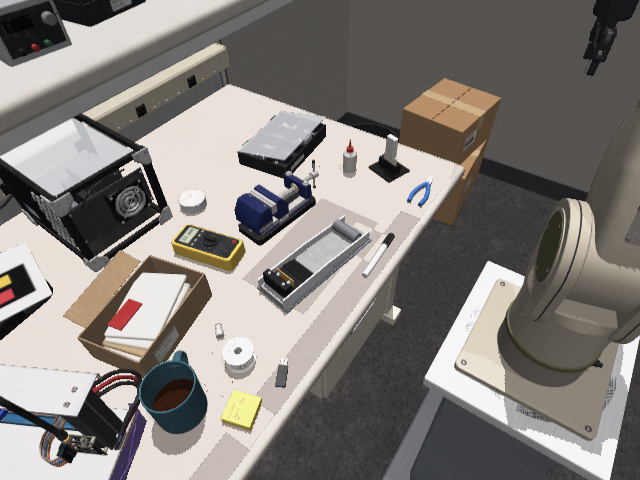

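View pics/side0.png

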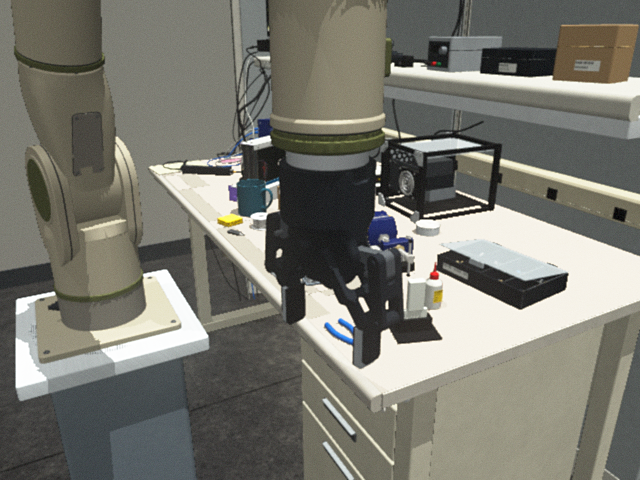

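The scene view shows the tester, with its low end and cell at (350,230) and black block at (287,278), and the holder with white paddle at (390,165). The arm hides most of the work in the side view. I'll move the wrist camera over the middle of the work.

>>> arm_command --targets '[0,0,0,4.1,-4.1,0,1,0,0,0,4.1,-4.1,0,1,0,0,0,4.1,-4.1,0,1,0,0,0,4.1,-4.1,0,1,0,0,0,4.1,-4.1,0,1]'

```text
clock: 1.58
tcp_pos: [0.2947, -0.3618, 0.2316]
eef_rot: [[0.975, 0.224, 0.0], [0.224, -0.975, -0.001], [0.0, 0.001, -1.0]]
force: [0.8, -0.1, -0.7]
gripper_width: 0.998
grasp_force: 0.0
```

>>> arm_command --targets '[0,0,0,4.1,-4.1,0,1,0,0,0,4.1,-4.1,0,1,0,0,0,4.1,-4.1,0,1,0,0,0,2,-2,0,1,0,0,0,0,0,0,1]'

```text
clock: 2.2
tcp_pos: [0.4023, -0.1901, 0.2316]
eef_rot: [[0.974, 0.228, 0.001], [0.228, -0.974, -0.0], [0.001, 0.0, -1.0]]
force: [0.3, -0.9, 1.1]
gripper_width: 1.001
grasp_force: 0.0
```

Run:
```python
from h import *
np.set_printoptions(precision=4,suppress=True)
cap('wrist','w1.png')
Z=dict(track_low=.0116,track_mid=.02,track_top=.02,cell=.027,paddle=.0055,holder=0,flux_bottle=0,tester=0)
for t in Z:
    for r in tip_of('wrist',t)[:2]: print(t,np.round(r['uv'],1),round(r['p'],2),onz('wrist',r['uv'],Z[t]))
s=get_state();print(s['clock'],s['tcp_pos'],s['eef_rot'],s['force'])
```

```text
track_low [217.6 152.9] 0.82 [ 0.4269 -0.0812  0.0116]
track_mid [ 90.6 101.7] 0.61 [0.4478 0.0373 0.02  ]
cell [178.6 136.3] 0.67 [ 0.4359 -0.0481  0.027 ]
paddle [459.  162.4] 0.79 [ 0.4711 -0.3204  0.0055]
holder [456.1 162.5] 0.72 [ 0.4704 -0.3195  0.    ]
flux_bottle [435.7  60.2] 0.67 [ 0.5567 -0.2682  0.    ]
tester [95.6 97.4] 0.75 [0.4515 0.0452 0.    ]
2.65 [ 0.401  -0.1926  0.2313] [[ 0.9748  0.2229  0.0001]
 [ 0.2229 -0.9748 -0.0001]
 [ 0.      0.0001 -1.    ]] [ 0.0604 -0.9709 -0.0248]
```

View pics/w1.png

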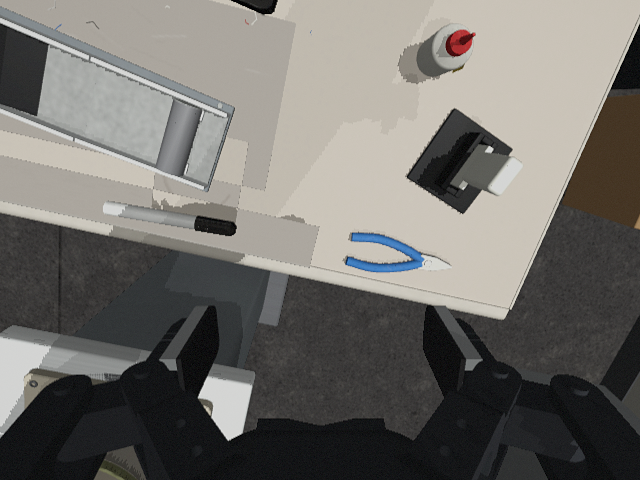

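The wrist view shows the cell at (178,137), with the track's low end corners at (235,108) and (208,190) and the block's near edge at x≈45. The holder foot's corners are at (455,109), (513,157), (463,213) and (407,180), and the handle top is at (505,175).

Run:
```python
from h import *
np.set_printoptions(precision=4,suppress=True)
im=cv2.cvtColor(cv2.imread('pics/w1.png'),cv2.COLOR_BGR2GRAY)
def sub(p): return cv2.cornerSubPix(im,np.float32(p).reshape(-1,1,2),(5,5),(-1,-1),(3,30,.01)).reshape(-1,2)
c=sub([(455,109),(513,157),(463,213),(407,180)]);print(c)
w=np.array([onz('wrist',u,.005) for u in c]);print(w,w.mean(0))
for i in range(4):
    d=w[(i+1)%4]-w[i];print(np.linalg.norm(d),np.degrees(np.arctan2(d[1],d[0])))
h=sub([(510,154),(523,163),(500,195),(487,188)]);print(h)
for u in h: print(onz('wrist',u,.1015))
# tester: wall tops at low end
for u in sub([(235,107),(208,190)]): print(u,onz('wrist',u,.0266),onz('wrist',u,0))
# cell ends / block edge
for u in sub([(170,96),(202,105),(193,178),(159,170)]): print(u,onz('wrist',u,.027))
for u in [(47,54),(38,116)]: print(u,onz('wrist',u,.02))
cv2.imwrite('pics/w1c.png',cv2.resize(cv2.imread('pics/w1.png')[10:230,0:250],None,fx=2.6,fy=2.6,interpolation=2))
```

```text
[[453.6378 107.442 ]
 [508.5286 155.2549]
 [462.461  213.6975]
 [405.4381 176.3241]]
[[ 0.5201 -0.2971  0.005 ]
 [ 0.4894 -0.3664  0.005 ]
 [ 0.4215 -0.3419  0.005 ]
 [ 0.4459 -0.2711  0.005 ]] [ 0.4692 -0.3191  0.005 ]
0.07584518380836064 -113.88210153403918
0.07223770923209981 160.12281641596644
0.07489308969173851 70.9952139975069
0.07867901252077092 -19.31239029338078
[[508.529  155.255 ]
 [522.5298 163.8182]
 [497.873  195.6738]
 [487.     188.    ]]
[ 0.4863 -0.3161  0.1015]
[ 0.4827 -0.3287  0.1015]
[ 0.4558 -0.3197  0.1015]
[ 0.4595 -0.3094  0.1015]
[234.6669 107.4229] [ 0.473  -0.0946  0.0266] [ 0.4726 -0.0885  0.    ]
[205.8718 189.4443] [ 0.3918 -0.0785  0.0266] [ 0.3853 -0.0711  0.    ]
[172.2788  92.519 ] [ 0.4729 -0.0379  0.027 ]
[202.6455 106.1434] [ 0.4676 -0.0661  0.027 ]
[193. 178.] [ 0.4003 -0.065   0.027 ]
[159. 170.] [ 0.4007 -0.0322  0.027 ]
(47, 54) [0.4799 0.077  0.02  ]
(38, 116) [0.4243 0.0857 0.02  ]
```

View pics/w1c.png

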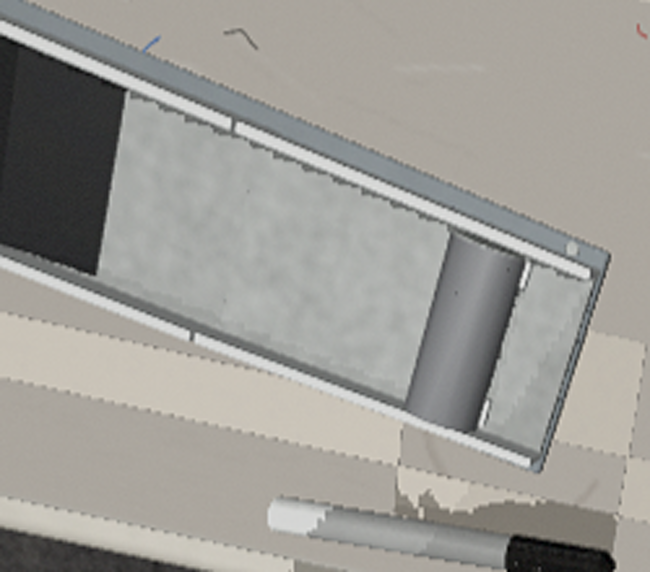

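The crop shows the wall junctions (tester x -10) at (233,125) and (192,335). The wall ends are at (590,273) and (530,463), and the ramp's near edge runs from (128,92) to (97,275).

Run:
```python
from h import *
np.set_printoptions(precision=4,suppress=True)
f=lambda x,y,z:onz('wrist',(x/2.6,10+y/2.6),z)
J1,J2=f(233,125,.036),f(192,335,.036);L1,L2=f(590,273,.0266),f(530,463,.0266)
M=(J1+J2)/2;L=(L1+L2)/2;print(J1,J2,L1,L2,M,L)
d=M-L;d2=(L1-L2);print(np.linalg.norm(d[:2]),np.degrees(np.arctan2(d[1],d[0])),np.linalg.norm(J1-J2),np.linalg.norm(d2))
for a in(J1-J2,d2,J1-L1,J2-L2):print(np.degrees(np.arctan2(a[1],a[0])))
u=d[:2]/np.linalg.norm(d[:2])
for p in((128,92),(97,275)):
  q=f(*p,.02);print(q,'ramp start x',(q-M)[:2]@u-.010)
```

```text
[0.4847 0.0301 0.036 ] [0.4136 0.0423 0.036 ] [ 0.4649 -0.0887  0.0266] [ 0.3927 -0.0764  0.0266] [0.4492 0.0362 0.036 ] [ 0.4288 -0.0825  0.0266]
0.12046438330304866 80.2648504979645 0.07212234558978296 0.0731929177468687
-9.748798936605365
-9.683027830665708
80.51952567859063
80.01035234148513
[0.4875 0.075  0.02  ] ramp start x 0.03466866361694088
[0.4243 0.0863 0.02  ] ramp start x 0.035137417898267374
```

>>> arm_command --targets '[0,0,0,1.3,4.6,2.5,1,0,0,0,1.3,4.6,2.5,1,0,0,0,1.3,4.6,2.5,1,0,0,8.1,0,0,0,1,0,0,8.1,0,0,0,1]'

```text
clock: 3.28
tcp_pos: [0.4698, -0.3183, 0.1552]
eef_rot: [[0.998, -0.063, -0.001], [-0.063, -0.998, 0.001], [-0.001, -0.001, -1.0]]
force: [0.0, 0.4, -1.2]
gripper_width: 0.999
grasp_force: 0.0
```

>>> arm_command --targets '[0,0,8.1,0,0,0,1,0,0,8.1,0,0,0,1,0,0,0,0,0,0,1,0,0,0,0,0,0,1]'

```text
clock: 3.78
tcp_pos: [0.4701, -0.3179, 0.1563]
eef_rot: [[0.944, -0.33, -0.0], [-0.33, -0.944, -0.0], [-0.0, 0.0, -1.0]]
force: [0.2, 0.3, 0.5]
gripper_width: 1.002
grasp_force: 0.0
```

Run:
```python
from h import *
np.set_printoptions(precision=4,suppress=True)
cap('wrist','w2.png')
for t,z in(('paddle',.0055),('holder',0)):
    for r in tip_of('wrist',t)[:2]: print(t,np.round(r['uv'],1),round(r['p'],2),onz('wrist',r['uv'],z))
s=get_state();print(s['clock'],s['tcp_pos'],s['eef_rot'],s['force'])
```

```text
paddle [320.5 214. ] 0.63 [ 0.4748 -0.3192  0.0055]
holder [320.2 216.9] 0.8 [ 0.4711 -0.3176  0.    ]
3.925 [ 0.4701 -0.3179  0.1563] [[ 0.9433 -0.3318  0.    ]
 [-0.3318 -0.9433 -0.    ]
 [ 0.      0.     -1.    ]] [ 0.5511 -0.5454 -0.383 ]
```

View pics/w2.png

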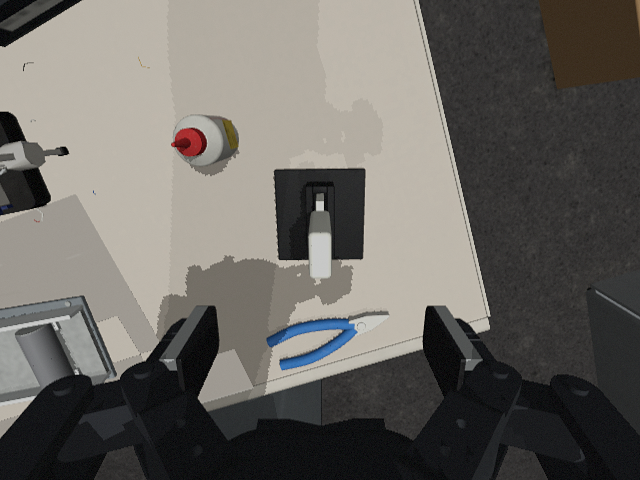

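The holder and the handle are centred at column 320 with their edges square to the image, so the alignment is good. Next I descend and grip.

>>> arm_command --targets '[0,0,0,0,0,4,1,0,0,0,0,0,4,0.5,0,0,0,0,0,1.2,-0.3,0,0,0,0,0,0,-1,0,0,0,0,0,0,-1]'

```text
clock: 4.55
tcp_pos: [0.4711, -0.3184, 0.0661]
eef_rot: [[0.943, -0.333, 0.002], [-0.333, -0.943, -0.001], [0.003, 0.001, -1.0]]
force: [-1.2, 0.1, 4.7]
gripper_width: 0.156
grasp_force: 59.2
```

>>> arm_command --targets '[0,0,0,0,0,0,-1,0,0,0,0,0,0,-1,0,0,0,0,0,0,-1]'

```text
clock: 4.92
tcp_pos: [0.4711, -0.3185, 0.066]
eef_rot: [[0.943, -0.333, 0.002], [-0.333, -0.943, -0.002], [0.003, 0.001, -1.0]]
force: [0.2, -0.3, 7.7]
gripper_width: 0.153
grasp_force: 59.3
```

>>> arm_command --targets '[0,0,0,0,0,-1,-1,0,0,0,0,0,-2,-1,0,0,0,0,0,-3,-1,0,0,0,0,0,-2,-1,0,0,0,0,0,0,-1]'

```text
clock: 5.55
tcp_pos: [0.471, -0.3184, 0.1464]
eef_rot: [[0.943, -0.333, 0.003], [-0.333, -0.943, -0.002], [0.003, 0.001, -1.0]]
force: [-0.4, -0.1, -1.4]
gripper_width: 0.156
grasp_force: 58.4
```

>>> arm_command --targets '[0,0,0,-2.4,-4.3,0,-1,0,0,0,-2.4,-4.3,0,-1,0,0,0,-2.4,-4.3,0,-1,0,0,0,-2.4,-4.3,0,-1,0,0,0,-2.3,-4.3,0,-1]'

```text
clock: 6.18
tcp_pos: [0.4285, -0.074, 0.1435]
eef_rot: [[0.943, -0.333, -0.001], [-0.333, -0.943, -0.0], [-0.001, 0.0, -1.0]]
force: [0.3, -0.1, 0.1]
gripper_width: 0.158
grasp_force: 58.5
```

>>> arm_command --targets '[0,0,-5,0,0,0,-1,0,0,-5,0,0,0,-1,0,0,0,0,0,0,-1,0,0,0,0,0,0,-1]'

```text
clock: 6.68
tcp_pos: [0.4293, -0.0755, 0.1439]
eef_rot: [[0.986, -0.167, -0.001], [-0.167, -0.986, 0.0], [-0.001, -0.0, -1.0]]
force: [-0.4, 0.2, -0.7]
gripper_width: 0.152
grasp_force: 58.5
```

Run:
```python
from h import *
np.set_printoptions(precision=4,suppress=True)
cap('wrist','w3.png')
s=get_state();print(s['clock'],s['tcp_pos'],s['eef_rot'],s['force'])
u=np.array([np.cos(np.radians(80.3)),np.sin(np.radians(80.3))]);d=s['tcp_pos'][:2]-[.4509,.0461]
print('tester xy',d@u,d@[-u[1],u[0]],s['eef_rot'][:2,1]@u)
for x in(-.13,-.106,-.096):
  p=np.array([.4509,.0461])+x*u;print(x,proj('wrist',[*p,.02+(x+.01)*np.tan(np.radians(4))]))
```

```text
6.725 [ 0.4293 -0.0755  0.144 ] [[ 0.9861 -0.1662 -0.0005]
 [-0.1662 -0.9861  0.0002]
 [-0.0005 -0.0001 -1.    ]] [-0.2132 -0.1159  0.1018]
tester xy -0.12350973862917299 0.0007629685154496481 -0.9999972210146334
-0.13 [329.2757 224.6623]
-0.106 [299.183  225.1704]
-0.096 [286.543  225.3839]
```

View pics/w3.png

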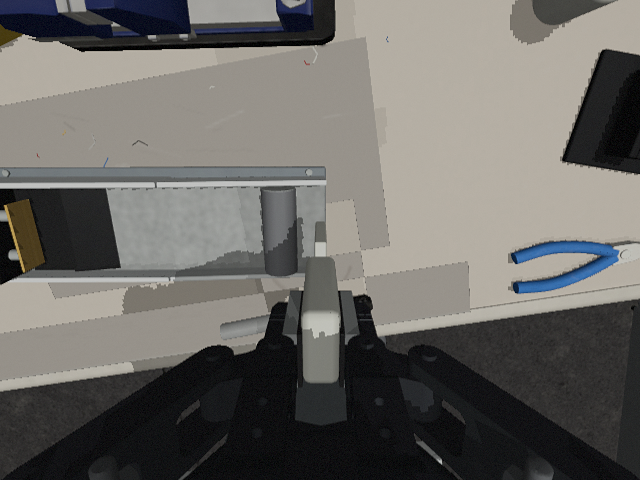

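Run:
```python
from h import *
np.set_printoptions(precision=1,suppress=True)
u=np.array([np.cos(np.radians(80.3)),np.sin(np.radians(80.3))]);v=np.array([-u[1],u[0]])
def P(x,y,z): return proj('wrist',[*(np.array([.4509,.0461])+x*u+y*v),z])
for n,a in dict(lowL=(-.13,.0365,.0266),lowR=(-.13,-.0365,.0266),midL=(-.01,.0365,.036),midR=(-.01,-.0365,.036),rampL=(.035,.033,.02),rampR=(.035,-.033,.02),brassL=(.089,.025,.047),brassR=(.089,-.025,.047),cellL=(-.096,.0325,.027),cellR=(-.096,-.0325,.027)).items(): print(n,P(*a))
```

```text
lowL [329.3 274.2]
lowR [330.3 182. ]
midL [173.1 278.8]
midR [160.1 183.8]
rampL [124.6 266.4]
rampR [109.8 184.8]
brassL [ 29.1 270.3]
brassR [ 10.7 202.8]
cellL [286.2 269.6]
cellR [283.7 187.5]
```

>>> arm_command --targets '[0,0,0,0,0,2.5,-1,0,0,0,0,0,2.2,-1,0,0,0,0,0,1.3,-1,0,0,0,0,0,0.5,-1,0,0,0,0,0,0,-1]'

```text
clock: 7.35
tcp_pos: [0.4297, -0.0755, 0.0795]
eef_rot: [[0.986, -0.165, 0.0], [-0.165, -0.986, 0.0], [0.0, -0.0, -1.0]]
force: [0.8, -0.7, -0.6]
gripper_width: 0.154
grasp_force: 58.5
```

>>> arm_command --targets '[0,0,0,0,-0.3,-0.02,-1,0,0,0,0,-0.3,-0.02,-1,0,0,0,0,-0.3,-0.02,-1,0,0,0,0,-0.2,-0.02,-1,0,0,0,0,-0.2,-0.02,-1]'

```text
clock: 7.98
tcp_pos: [0.4317, -0.0625, 0.0804]
eef_rot: [[0.986, -0.164, 0.0], [-0.164, -0.986, -0.0], [0.0, 0.0, -1.0]]
force: [0.7, 0.2, -0.6]
gripper_width: 0.158
grasp_force: 58.5
```

Run:
```python
from h import *
cap('scene','s2.png'); 
im=cv2.imread('pics/s2.png')[130:340,230:450]; cv2.imwrite('pics/s2c.png',cv2.resize(im,None,fx=2.7,fy=2.7,interpolation=2))
print(get_state()['force'],get_state()['tcp_pos'])
```

```text
[ 0.1834013   0.60865845 -0.97140371] [ 0.43173281 -0.06229     0.0803447 ]
```

View pics/s2c.png

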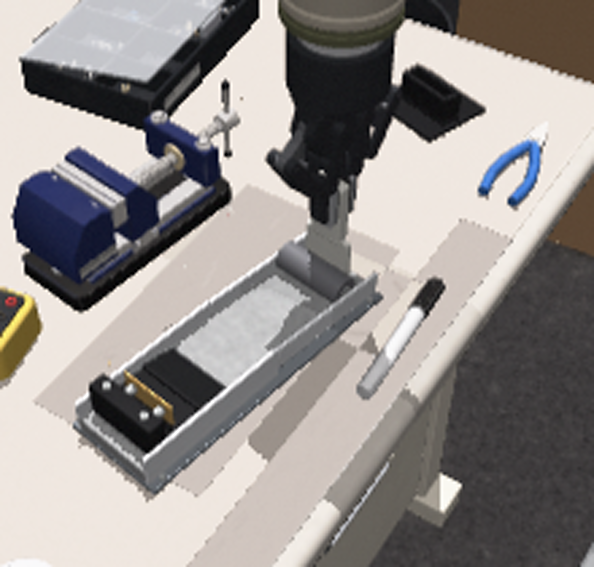

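The crop shows the blade at (330,240) standing in the track right behind the cell at (315,268). I'll start rolling the cell gently.

>>> arm_command --targets '[0,0,0,0,-0.3,-0.02,-1,0,0,0,0,-0.3,-0.02,-1,0,0,0,0,-0.4,-0.03,-1,0,0,0,0,-0.4,-0.03,-1,0,0,0,0,-0.4,-0.03,-1]'

```text
clock: 8.65
tcp_pos: [0.4347, -0.0446, 0.0816]
eef_rot: [[0.986, -0.164, 0.0], [-0.164, -0.986, -0.0], [0.0, 0.0, -1.0]]
force: [0.5, -0.4, 0.3]
gripper_width: 0.155
grasp_force: 58.5
```

>>> arm_command --targets '[0,0,0,0,-0.4,-0.03,-1,0,0,0,0,-0.4,-0.03,-1,0,0,0,0,-0.4,-0.03,-1,0,0,0,0,-0.4,-0.03,-1,0,0,0,0,-0.4,-0.03,-1]'

```text
clock: 9.28
tcp_pos: [0.438, -0.0249, 0.0831]
eef_rot: [[0.986, -0.164, 0.0], [-0.164, -0.986, -0.0], [0.0, 0.0, -1.0]]
force: [0.2, -0.3, -0.8]
gripper_width: 0.158
grasp_force: 58.5
```

>>> arm_command --targets '[0,0,0,0,-0.4,-0.03,-1,0,0,0,0,-0.4,-0.03,-1,0,0,0,0,-0.4,-0.03,-1,0,0,0,0,-0.4,-0.03,-1,0,0,0,0,-0.4,-0.03,-1]'

```text
clock: 9.9
tcp_pos: [0.4413, -0.0052, 0.0846]
eef_rot: [[0.986, -0.164, 0.0], [-0.164, -0.986, -0.0], [0.0, 0.0, -1.0]]
force: [-0.2, -0.9, -0.5]
gripper_width: 0.157
grasp_force: 58.5
```

>>> arm_command --targets '[0,0,0,0,-0.4,-0.03,-1,0,0,0,0,-0.4,-0.03,-1,0,0,0,0,-0.4,-0.03,-1,0,0,0,0,-0.4,-0.03,-1,0,0,0,0,-0.4,-0.03,-1]'

```text
clock: 10.52
tcp_pos: [0.4446, 0.0145, 0.0861]
eef_rot: [[0.986, -0.164, 0.0], [-0.164, -0.986, -0.0], [0.0, 0.0, -1.0]]
force: [-0.4, -0.6, -1.1]
gripper_width: 0.157
grasp_force: 58.5
```

```bash
cat >> h.py <<'E'
def st():
    s=get_state();u=np.array([np.cos(np.radians(80.3)),np.sin(np.radians(80.3))]);v=np.array([-u[1],u[0]]);d=s['tcp_pos'][:2]-[.4509,.0461]
    print('t %.2f tester x %.1f y %.1f underside %.1f'%(s['clock'],d@u*1e3,d@v*1e3,s['tcp_pos'][2]*1e3-60.5),'F u %.2f v %.2f z %.2f'%(s['force'][:2]@u,s['force'][:2]@v,s['force'][2]))
E
python3 - <<'E'
from h import *
cap('scene','s3.png');st()
for t in('cell',): 
  for r in tip_of('scene',t)[:2]:
    print(r, onz('scene',r['uv'],.033))
E
```

```text
t 10.57 tester x -31.7 y 0.9 underside 25.7 F u 1.21 v -0.26 z -1.34
{'uv': [321.9, 248.9], 'p': 0.57} [0.44727288 0.03390029 0.033     ]
```

>>> arm_command --targets '[0,0,0,0,-0.4,-0.01,-1,0,0,0,0,-0.35,-0.01,-1,0,0,0,0,-0.3,-0.01,-1,0,0,0,0,-0.3,0,-1,0,0,0,0,-0.3,0,-1]'

```text
clock: 11.25
tcp_pos: [0.4473, 0.0308, 0.0864]
eef_rot: [[0.986, -0.164, 0.0], [-0.164, -0.986, -0.0], [0.0, 0.0, -1.0]]
force: [-0.1, -0.7, -1.4]
gripper_width: 0.159
grasp_force: 58.6
```

>>> arm_command --targets '[0,0,0,0,-0.3,0,-1,0,0,0,0,-0.3,0,-1,0,0,0,0,-0.3,0,-1,0,0,0,0,-0.3,0,-1,0,0,0,0,-0.3,0,-1]'

```text
clock: 11.88
tcp_pos: [0.4497, 0.0456, 0.0864]
eef_rot: [[0.986, -0.164, 0.0], [-0.164, -0.986, -0.0], [0.0, 0.0, -1.0]]
force: [-0.3, -0.5, -0.8]
gripper_width: 0.155
grasp_force: 58.6
```

>>> arm_command --targets '[0,0,0,0,-0.3,0,-1,0,0,0,0,-0.3,0,-1,0,0,0,0,-0.3,-0.02,-1,0,0,0,0,-0.25,-0.03,-1,0,0,0,0,-0.25,-0.04,-1]'

```text
clock: 12.5
tcp_pos: [0.452, 0.0593, 0.0873]
eef_rot: [[0.986, -0.164, 0.0], [-0.164, -0.986, -0.0], [0.0, 0.0, -1.0]]
force: [-0.1, -0.4, -0.2]
gripper_width: 0.152
grasp_force: 58.5
```

Run:
```python
from h import *
cap('scene','s4.png');st()
for r in tip_of('scene','cell')[:2]: print(r, onz('scene',r['uv'],.034))
```

```text
t 12.55 tester x 13.5 y 1.1 underside 26.9 F u 0.24 v 0.50 z -0.14
{'uv': [307.7, 260.3], 'p': 0.79} [0.45381155 0.07650098 0.034     ]
{'uv': [314.6, 258.1], 'p': 0.73} [0.44525927 0.06387675 0.034     ]
```

>>> arm_command --targets '[0,0,0,0,-0.25,-0.05,-1,0,0,0,0,-0.25,-0.05,-1,0,0,0,0,-0.25,-0.05,-1,0,0,0,0,-0.25,-0.05,-1,0,0,0,0,-0.25,-0.05,-1]'

```text
clock: 13.22
tcp_pos: [0.4541, 0.0716, 0.0898]
eef_rot: [[0.986, -0.164, 0.0], [-0.164, -0.986, -0.0], [0.0, 0.0, -1.0]]
force: [-0.0, -0.6, -0.3]
gripper_width: 0.155
grasp_force: 58.5
```

>>> arm_command --targets '[0,0,0,0,-0.25,-0.05,-1,0,0,0,0,-0.25,-0.05,-1,0,0,0,0,-0.25,-0.05,-1,0,0,0,0,-0.25,-0.05,-1,0,0,0,0,-0.2,-0.04,-1]'

```text
clock: 13.85
tcp_pos: [0.456, 0.0835, 0.0922]
eef_rot: [[0.986, -0.164, 0.0], [-0.164, -0.986, -0.0], [0.0, 0.0, -1.0]]
force: [0.3, -0.6, -0.8]
gripper_width: 0.154
grasp_force: 58.5
```

Run:
```python
from h import *
cap('scene','s5.png');st()
for r in tip_of('scene','cell')[:2]: print(r, onz('scene',r['uv'],.039))
```

```text
t 13.90 tester x 38.0 y 1.2 underside 31.8 F u 0.29 v -0.23 z 0.36
{'uv': [298.6, 270.2], 'p': 0.87} [0.4516035  0.11090362 0.039     ]
```

>>> arm_command --targets '[0,0,0,0,-0.2,-0.02,-1,0,0,0,0,-0.2,-0.02,-1,0,0,0,0,-0.2,-0.02,-1,0,0,0,0,-0.2,-0.02,-1,0,0,0,0,-0.2,0,-1]'

```text
clock: 14.58
tcp_pos: [0.4577, 0.0933, 0.093]
eef_rot: [[0.986, -0.164, 0.0], [-0.164, -0.986, -0.0], [0.0, 0.0, -1.0]]
force: [0.3, -0.3, -0.5]
gripper_width: 0.154
grasp_force: 58.5
```

>>> arm_command --targets '[0,0,0,0,-0.15,0,-1,0,0,0,0,-0.15,0,-1,0,0,0,0,-0.15,0,-1,0,0,0,0,-0.15,0,-1,0,0,0,0,-0.15,0,-1]'

```text
clock: 15.2
tcp_pos: [0.4589, 0.1007, 0.093]
eef_rot: [[0.986, -0.164, 0.0], [-0.164, -0.986, -0.0], [0.0, 0.0, -1.0]]
force: [-0.4, -0.1, -0.0]
gripper_width: 0.155
grasp_force: 58.5
```

Run:
```python
from h import *
cap('scene','s6.png');st()
for r in tip_of('scene','cell')[:2]: print(r, onz('scene',r['uv'],.037))
```

```text
t 15.25 tester x 55.4 y 1.3 underside 32.5 F u 0.96 v 0.35 z -1.05
{'uv': [292.3, 271.4], 'p': 0.81} [0.46144316 0.11906852 0.037     ]
```

>>> arm_command --targets '[0,0,0,0,-0.1,0,-1,0,0,0,0,-0.1,0,-1,0,0,0,0,-0.1,0,-1,0,0,0,0,-0.05,0,-1,0,0,0,0,-0.05,0,-1]'

```text
clock: 15.92
tcp_pos: [0.4595, 0.1046, 0.093]
eef_rot: [[0.986, -0.164, 0.0], [-0.164, -0.986, -0.0], [0.0, 0.0, -1.0]]
force: [0.4, 0.1, -0.5]
gripper_width: 0.154
grasp_force: 58.5
```

Run:
```python
from h import *
st()
```

```text
t 15.93 tester x 59.1 y 1.3 underside 32.5 F u 0.21 v -0.41 z -0.48
```

>>> arm_command --targets '[0,0,0,0,-0.05,0,-1,0,0,0,0,-0.05,0,-1,0,0,0,0,-0.05,0,-1]'

```text
clock: 16.3
tcp_pos: [0.4598, 0.106, 0.093]
eef_rot: [[0.986, -0.164, 0.0], [-0.164, -0.986, -0.0], [0.0, 0.0, -1.0]]
force: [-0.1, -0.9, -0.6]
gripper_width: 0.153
grasp_force: 58.5
```

>>> arm_command --targets '[0,0,0,0,-0.05,0,-1,0,0,0,0,-0.05,0,-1]'

```text
clock: 16.55
tcp_pos: [0.46, 0.107, 0.093]
eef_rot: [[0.986, -0.164, -0.0], [-0.164, -0.986, -0.0], [0.0, 0.0, -1.0]]
force: [-0.1, -0.1, 0.4]
gripper_width: 0.153
grasp_force: 58.5
```

>>> arm_command --targets '[0,0,0,0,-0.05,0,-1,0,0,0,0,0,0,-1]'

```text
clock: 16.8
tcp_pos: [0.4601, 0.1075, 0.093]
eef_rot: [[0.986, -0.164, 0.0], [-0.164, -0.986, -0.0], [0.0, 0.0, -1.0]]
force: [-0.3, 0.4, 0.1]
gripper_width: 0.156
grasp_force: 58.5
```

>>> arm_command --targets '[0,0,0,0,-0.05,0,-1,0,0,0,0,-0.05,0,-1]'

```text
clock: 17.05
tcp_pos: [0.4602, 0.1084, 0.093]
eef_rot: [[0.986, -0.164, -0.0], [-0.164, -0.986, -0.0], [0.0, 0.0, -1.0]]
force: [-0.9, -1.4, -0.5]
gripper_width: 0.154
grasp_force: 58.6
```

>>> arm_command --targets '[0,0,0,0,-0.05,0,-1,0,0,0,0,-0.05,0,-1]'

```text
clock: 17.3
tcp_pos: [0.4603, 0.1088, 0.0929]
eef_rot: [[0.986, -0.165, -0.0], [-0.165, -0.986, -0.001], [-0.0, 0.001, -1.0]]
force: [-1.1, -4.2, 0.5]
gripper_width: 0.155
grasp_force: 58.7
```

>>> arm_command --targets '[0,0,0,0,-0.05,0,-1,0,0,0,0,0,0,-1]'

```text
clock: 17.55
tcp_pos: [0.4604, 0.1094, 0.0929]
eef_rot: [[0.986, -0.165, -0.0], [-0.165, -0.986, -0.001], [-0.0, 0.001, -1.0]]
force: [-1.3, -4.5, 0.9]
gripper_width: 0.158
grasp_force: 58.8
```

>>> arm_command --targets '[0,0,0,0,-0.05,0,-1,0,0,0,0,-0.05,0,-1,0,0,0,0,-0.03,0,-1,0,0,0,0,0,0,-1]'

```text
clock: 18.05
tcp_pos: [0.4605, 0.1102, 0.0929]
eef_rot: [[0.986, -0.165, -0.001], [-0.165, -0.986, -0.002], [-0.0, 0.002, -1.0]]
force: [-1.2, -6.8, 2.3]
gripper_width: 0.156
grasp_force: 58.9
```

Run:
```python
from h import *
st()
```

```text
t 18.05 tester x 64.8 y 1.3 underside 32.4 F u -6.92 v 0.05 z 2.26
```

>>> arm_command --targets '[0,0,0,0,-0.04,0,-1,0,0,0,0,-0.03,0,-1,0,0,0,0,0,0,-1]'

```text
clock: 18.42
tcp_pos: [0.4606, 0.1106, 0.0928]
eef_rot: [[0.986, -0.165, -0.001], [-0.165, -0.986, -0.002], [-0.0, 0.002, -1.0]]
force: [-2.3, -7.5, 2.1]
gripper_width: 0.152
grasp_force: 58.9
```

>>> arm_command --targets '[0,0,0,0,0,0,-1,0,0,0,0,0,0,-1,0,0,0,0,0,0,-1]'

```text
clock: 18.8
tcp_pos: [0.4606, 0.1106, 0.0929]
eef_rot: [[0.986, -0.165, -0.001], [-0.165, -0.986, -0.002], [-0.0, 0.002, -1.0]]
force: [-1.0, -8.4, 2.4]
gripper_width: 0.152
grasp_force: 58.9
```

>>> arm_command --targets '[0,0,0,0,0,0,-1,0,0,0,0,0,0,-1]'

```text
clock: 19.05
tcp_pos: [0.4606, 0.1106, 0.0928]
eef_rot: [[0.986, -0.165, -0.001], [-0.165, -0.986, -0.002], [-0.0, 0.002, -1.0]]
force: [-1.0, -7.9, 1.9]
gripper_width: 0.156
grasp_force: 58.9
```

>>> arm_command --targets '[0,0,0,0,0.03,0,-1,0,0,0,0,0.04,0,-1,0,0,0,0,0.04,0,-1,0,0,0,0,0.04,0,-1,0,0,0,0,0.04,0,-1]'

```text
clock: 19.68
tcp_pos: [0.4604, 0.1099, 0.0929]
eef_rot: [[0.986, -0.164, -0.0], [-0.164, -0.986, -0.0], [-0.0, 0.0, -1.0]]
force: [-0.8, -4.4, -1.2]
gripper_width: 0.154
grasp_force: 58.7
```

>>> arm_command --targets '[0,0,0,0,0.04,0,-1,0,0,0,0,0.04,0,-1,0,0,0,0,0.04,0,-1,0,0,0,0,0.04,0,-1,0,0,0,0,0.04,0,-1]'

```text
clock: 20.3
tcp_pos: [0.4602, 0.1084, 0.0931]
eef_rot: [[0.986, -0.164, 0.0], [-0.164, -0.986, 0.0], [0.0, -0.0, -1.0]]
force: [-0.2, -2.1, -1.2]
gripper_width: 0.155
grasp_force: 58.7
```

>>> arm_command --targets '[0,0,0,0,0.05,0,-1,0,0,0,0,0.05,0,-1,0,0,0,0,0.05,0,-1,0,0,0,0,0.05,0,-1,0,0,0,0,0.05,0,-1]'

```text
clock: 20.92
tcp_pos: [0.4597, 0.1056, 0.093]
eef_rot: [[0.986, -0.164, 0.0], [-0.164, -0.986, -0.0], [0.0, 0.0, -1.0]]
force: [-0.1, 0.7, -0.3]
gripper_width: 0.154
grasp_force: 58.8
```

>>> arm_command --targets '[0,0,0,0,0.1,0,-1,0,0,0,0,0.1,0,-1,0,0,0,0,0.2,0,-1,0,0,0,0,0.3,0,-1,0,0,0,0,0.4,0,-1]'

```text
clock: 21.55
tcp_pos: [0.4579, 0.0945, 0.093]
eef_rot: [[0.986, -0.164, 0.0], [-0.164, -0.986, -0.0], [0.0, 0.0, -1.0]]
force: [-0.3, -0.0, -0.2]
gripper_width: 0.159
grasp_force: 58.8
```

Run:
```python
from h import *
cap('scene','s7.png');st()
for r in tip_of('scene','cell')[:2]: print(r, onz('scene',r['uv'],.037))
im=cv2.imread('pics/s7.png')[210:330,220:380]; cv2.imwrite('pics/s7c.png',cv2.resize(im,None,fx=4,fy=4,interpolation=2))
```

```text
t 21.60 tester x 48.3 y 1.2 underside 32.4 F u -0.45 v -0.30 z -0.60
{'uv': [346.7, 168.4], 'p': 0.64} [ 0.54348629 -0.22056969  0.037     ]
{'uv': [287.5, 273.2], 'p': 0.55} [0.46676388 0.12800656 0.037     ]
```

View pics/s7c.png

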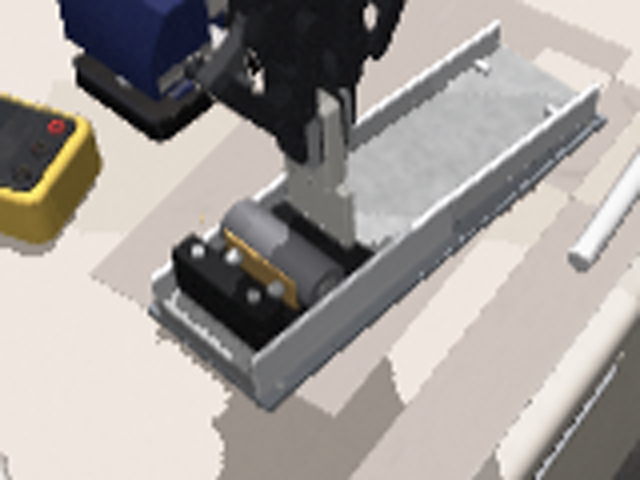

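The crop shows the cell lying in the pocket against the brass plate, around (280,255), with the blade clear behind it at (325,200). I'll lift the paddle and take it back.

>>> arm_command --targets '[0,0,0,0,0.2,-1,-1,0,0,0,0,0,-2,-1,0,0,0,0,0,-3,-1,0,0,0,1,5.1,0,-1,0,0,0,1,5.1,0,-1]'

```text
clock: 22.28
tcp_pos: [0.461, -0.012, 0.1543]
eef_rot: [[0.987, -0.163, 0.002], [-0.163, -0.987, -0.0], [0.002, 0.0, -1.0]]
force: [0.6, -1.0, -0.7]
gripper_width: 0.157
grasp_force: 58.9
```

>>> arm_command --targets '[0,0,0,1,5.1,0,-1,0,0,0,1,5.1,0,-1,0,0,0,1,5.1,0,-1,0,0,0,1,5.1,0,-1,0,0,0,1,5.1,0,-1]'

```text
clock: 22.9
tcp_pos: [0.4681, -0.2725, 0.1539]
eef_rot: [[0.986, -0.164, 0.001], [-0.164, -0.986, -0.0], [0.001, 0.0, -1.0]]
force: [1.1, -0.1, -0.0]
gripper_width: 0.155
grasp_force: 58.9
```

>>> arm_command --targets '[0,0,0,1,4.6,0,-1,0,0,5,0,0,0,-1,0,0,5,0,0,0,-1,0,0,0,0,0,0,-1,0,0,0,0,0,0,-1]'

```text
clock: 23.52
tcp_pos: [0.4704, -0.3178, 0.1534]
eef_rot: [[0.944, -0.331, 0.0], [-0.331, -0.944, -0.0], [0.0, 0.0, -1.0]]
force: [0.1, -0.2, -1.6]
gripper_width: 0.155
grasp_force: 58.9
```

```bash
cat > g.py <<'E'
from h import *
s=get_state();R=s['eef_rot'];d=np.array([.4711,-.3185,.066])-s['tcp_pos']
np.set_printoptions(precision=4,suppress=True)
print(s['clock'],s['tcp_pos'],R,s['force'],'to go cm (tool)',R.T@d*100,'yaw',np.degrees(np.arctan2(R[1,0],R[0,0])),'want',np.degrees(np.arctan2(-.333,.943)))
E
python3 g.py
```

```text
23.525 [ 0.4704 -0.3178  0.1534] [[ 0.9436 -0.3311  0.0004]
 [-0.3311 -0.9436 -0.0002]
 [ 0.0005  0.0001 -1.    ]] [ 0.081  -0.1558 -1.6098] to go cm (tool) [0.0881 0.0448 8.7413] yaw -19.33393526408158 want -19.44956876444292
```

>>> arm_command --targets '[0,0,0,0.09,0.05,2,-1,0,0,0,0,0,2.4,-1,0,0,0,0,0,1.2,-1,0,0,0,0,0,0,-1]'

```text
clock: 24.02
tcp_pos: [0.4706, -0.3184, 0.0966]
eef_rot: [[0.943, -0.332, -0.001], [-0.332, -0.943, 0.001], [-0.001, -0.0, -1.0]]
force: [0.1, -0.2, -1.1]
gripper_width: 0.154
grasp_force: 58.9
```

```bash
python3 g.py
python3 - <<'E'
from h import *
cap('wrist','w4.png')
im=cv2.imread('pics/w4.png')[120:360,200:440]; cv2.imwrite('pics/w4c.png',cv2.resize(im,None,fx=2.5,fy=2.5,interpolation=2))
E
```

```text
24.025 [ 0.4706 -0.3184  0.0966] [[ 0.9431 -0.3325 -0.0009]
 [-0.3325 -0.9431  0.0007]
 [-0.0011 -0.0004 -1.    ]] [ 0.0616 -0.1741 -1.073 ] to go cm (tool) [ 0.0514 -0.0007  3.0586] yaw -19.419844049355344 want -19.44956876444292
```

View pics/w4c.png

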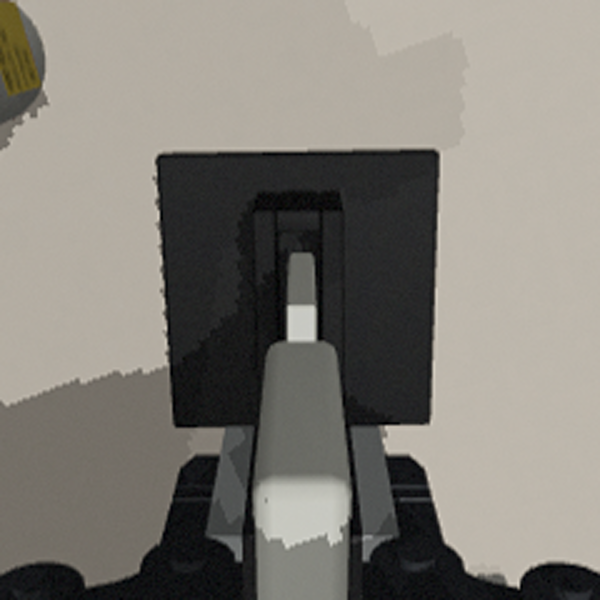

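The crop shows the blade (columns 288–316) centred over the slot (277–323), so I lower it in.

>>> arm_command --targets '[0,0,0,0.05,0,0.5,-1,0,0,0,0,0,0.6,-1,0,0,0,0,0,0.6,-1,0,0,0,0,0,0.6,-1,0,0,0,0,0,0.4,-1]'

```text
clock: 24.7
tcp_pos: [0.4712, -0.3187, 0.0695]
eef_rot: [[0.943, -0.333, -0.0], [-0.333, -0.943, 0.0], [-0.0, -0.0, -1.0]]
force: [-0.4, 0.8, -0.1]
gripper_width: 0.154
grasp_force: 58.9
```

>>> arm_command --targets '[0,0,0,0,0,0.15,-1,0,0,0,0,0,0.1,-1,0,0,0,0,0,0,-1]'

```text
clock: 25.08
tcp_pos: [0.4715, -0.3188, 0.0676]
eef_rot: [[0.943, -0.333, 0.0], [-0.333, -0.943, -0.0], [0.0, 0.0, -1.0]]
force: [-0.3, -0.3, -1.0]
gripper_width: 0.157
grasp_force: 58.9
```

```bash
python3 g.py
```

```text
25.075 [ 0.4715 -0.3188  0.0676] [[ 0.9429 -0.3332  0.0002]
 [-0.3332 -0.9429 -0.0002]
 [ 0.0002  0.0001 -1.    ]] [-0.3052 -0.2615 -1.0327] to go cm (tool) [-0.0477 -0.0192  0.1618] yaw -19.460809056311884 want -19.44956876444292
```

>>> arm_command --targets '[0,0,0,0,0,0.1,-1,0,0,0,0,0,0.07,-1,0,0,0,0,0,0,-1]'

```text
clock: 25.45
tcp_pos: [0.4716, -0.3189, 0.0661]
eef_rot: [[0.943, -0.333, 0.0], [-0.333, -0.943, -0.0], [0.0, 0.0, -1.0]]
force: [-0.6, 0.9, 3.9]
gripper_width: 0.158
grasp_force: 59.4
```

>>> arm_command --targets '[0,0,0,0,0,0,-0.5,0,0,0,0,0,0,0,0,0,0,0,0,0,0.2,0,0,0,0,0,0,0.2,0,0,0,0,0,0,0.2]'

```text
clock: 26.08
tcp_pos: [0.4714, -0.3188, 0.0658]
eef_rot: [[0.943, -0.333, 0.0], [-0.333, -0.943, -0.0], [0.0, 0.0, -1.0]]
force: [0.4, 0.2, -0.4]
gripper_width: 0.6
grasp_force: 0.0
```

>>> arm_command --targets '[0,0,0,0,0,-1,0.2,0,0,0,0,0,-2,0.2,0,0,0,0,0,-4,0.2,0,0,0,0,0,-5,0.2,0,0,0,0,0,0,0.2]'

```text
clock: 26.7
tcp_pos: [0.4735, -0.3199, 0.1909]
eef_rot: [[0.943, -0.333, 0.007], [-0.333, -0.943, -0.005], [0.008, 0.002, -1.0]]
force: [0.5, -0.2, -1.2]
gripper_width: 0.605
grasp_force: 0.0
```

```bash
python3 g.py
python3 - <<'E'
from h import *
a=cap('wrist');b=cap('scene')
o=np.hstack([cv2.resize(a[60:420,150:500],(400,411)),cv2.resize(b[140:320,230:405],(400,411),interpolation=2)])
cv2.imwrite('pics/f.png',cv2.cvtColor(o,cv2.COLOR_RGB2BGR))
E
```

```text
26.7 [ 0.4735 -0.3199  0.1909] [[ 0.9428 -0.3332  0.0066]
 [-0.3331 -0.9429 -0.0046]
 [ 0.0078  0.0021 -1.    ]] [ 0.5189 -0.2166 -1.2369] to go cm (tool) [-0.3687 -0.077  12.489 ] yaw -19.460135796214626 want -19.44956876444292
```

View pics/f.png

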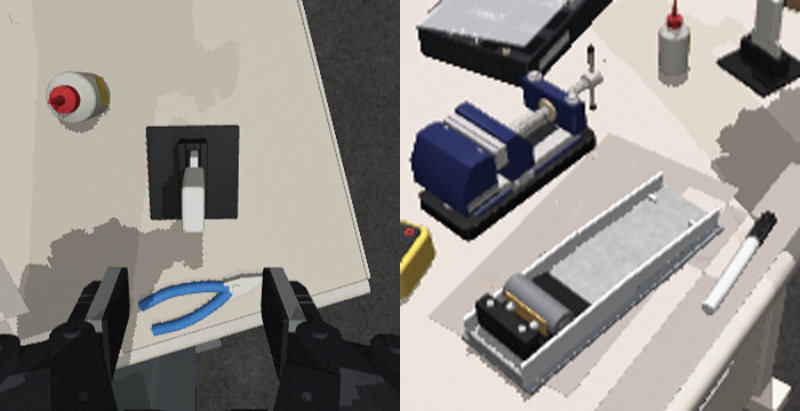

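The paddle stands upright in its holder (left, 193,185), the cell rests in the pocket against the contact (right, 540,300), and the gripper is clear.

```bash
python3 -c "
from plant import sign_off; print(sign_off())"
```

```text
the job is handed in; nothing more can be done
None
```

The cell is in the tester's pocket after about 0.7 s pressed at roughly 8 N by wrist-force readings. The paddle stands upright in its holder again, the gripper is clear, and the job was handed in at about 27 s.

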